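# Push the water font's spout home in its fitting

### The job

The bakery counter's drinking-water font needs its washed steel spout back: take the spout out of the drying rack and push its stem straight down into the white push-fit fitting on top of the font until it locks and stays down by itself, with the nozzle pointing out over the drip tray. The fitting sits off-centre on its flange, so feel for its mouth gently without ramming it, let go of the spout, and leave the tumbler, the jam jar and the loaf where they stand.

Things in the scene. Friction and masses are not known exactly. Their poses are not given: they have to be found in the camera images.
- font: Water font, fixed: steel cabinet 130 (x) x 120 (y) x 80 mm high, z up, origin under its centre at counter level. On top stands a white upright push-fit fitting, a round tube 40 mm high, 40 mm across at its level mouth face, 120 mm above the counter. It sits on an eccentric flange that stays fixed: its mouth centre is always 4.5 mm sideways from the font's axis, in an unlisted direction.
- font_mouth (a point): Point on the font's axis at the height of the mouth face; axes as the font's. The true mouth centre lies 4.5 mm from it in an unlisted level direction. The bore is 22 mm wide: a tip within about 2 mm of the true centre drops in freely for 15 mm; farther off it stands on the mouth's flat collar, which yields 4 mm on a spring (1.5 N, then 1.5 N per mm). Over 35 N between spout and font is ramming.
- font_lock (a point): Point on the font's axis 30 mm below the mouth face, the tip's depth when locked. Four sprung teeth resist from about 17 mm depth (4 to 8 N), a sprung valve plate from 26 mm (4 N there, 0.6 N per mm more), the teeth snap over the stem's shoulder just past 30 mm, the hard bottom is at 32.5 mm. Locked, the tip rests near 30 mm; unlocked, the spring lifts it back about 4 mm.
- font_tray (a point): Centre of the drip tray's grille, 125 mm in front (on the -x side) of the font's axis, 17 mm above the counter. The tray is 120 (x) x 100 (y) mm and reaches from 65 to 185 mm in front of the axis.
- spout: Steel spout, 260 g. Origin at the centre of the stem's lower tip, z up along the stem. Stem 20 mm across, 90 mm long, tip chamfered to 17 mm, groove 14 mm across from 10 to 22 mm above the tip. Above it a round collar 38 mm across (90 to 96 mm), then a grip block 34 (x) x 30 (y) x 34 mm high, centred 113 mm above the tip, to be gripped across its 30 mm (y) width.
- spout_tip (a point): Centre of the stem's lower tip (the spout's origin); axes as the spout's.
- spout_nozzle (a point): Open end of the spout's 12 mm nozzle tube, which leaves the grip block towards the spout's -x at 110 mm above the tip, reaches 97 mm out and bends down to this point, 74 mm above the tip's height.
- rack: Drying rack, fixed: aluminium plate 130 x 90 mm, 8 mm thick, top 104 mm above the counter, on four legs. Origin on the counter under its centre. At the start the spout hangs upright in its middle 24 mm hole, collar resting on the plate, tip 14 mm above the counter.
- tumbler: Glass tumbler, 68 mm across, 100 mm high; leave it alone. Origin at the centre of its underside.
- jar: Jam jar, 64 mm across, 90 mm high; leave it alone. Origin at the centre of its underside.
- loaf: Loaf of bread, 200 x 90 x 90 mm, lying along its x; leave it alone. Origin at the centre of its underside.
Not all that is in view belongs to the job. Leave any blue, turquoise or yellow look-alike of the spout alone.

How it is judged:
By the outcome, as a careful person would: the job done as asked, in the order asked, and still so for the second after the job is handed in, with the robot touching nothing.
It also fails if it takes over 64 s, if anything falls off the work surface, if the arm or the gripper's body presses on something with over 40 N, if the wrist force passes 120 N, or if a joint passes its speed limit or range.

### The arm

A 6-joint arm with a two-finger parallel gripper is mounted at the origin on the work surface. World frame = base frame: x ahead of the robot, y to its left, z up, the work surface at z = 0. Lengths are in m, angles in rad, forces in N, time in s.
With the tool pointing down it reaches from about 0.35 to 0.775 m from the base axis. Payload 7.3 kg.
Tool frame: the origin (TCP) lies at the centre of the arm's flange, where the gripper is bolted on; the fingertips stand 178 mm ahead of it and the grasp point (between the pads) lies 159 mm ahead of it (tip_extent is the distance from the TCP to the fingertips, in m); z points along the fingers, y is the line along which they close (so a half turn about z gives the same grasp; the last joint's range is limited). The gripper opens to 92 mm and grips with 3 to 60 N. Pads are 19 mm wide; open, the fingers measure 130 mm over their backs; the gripper's body (75 mm by 190 mm) begins 47 mm behind the grasp point.
Start: joints at [-1.307, 0.342, 1.524, -0, 1.275, -0.146], TCP at [0.209, -0.482, 0.405] pointing down, gripper open.
Joint ranges: [-2.53, 2.53], [-0.77, 2.02], [0.04, 2.7], [-1, 4.14], [0.28, 2.66], [-3.11, 3.11]. Speed limits (rad/s): [2.57, 2.57, 3.14, 3.14, 3.14, 3.14].

### API

Orientations are given as [roll, pitch, yaw] about the fixed x, y, z axes, in that order (R = Rz(yaw) Ry(pitch) Rx(roll)).
In Python, from cell import * gives the robot as it stands.
- The arm moves only by the tool arm_command, never from a script. Its arguments are lists of equal length, an entry for each row: "xyz": the shift along the world's x, y, z in mm, a list of three; "spin": the turn about the world's z in degrees. In form: {"xyz": [[tx, ty, tz], ...], "spin": [spin, ...]}. A call has 1 to 20 rows; each row shifts and turns the commanded pose from where the row before left it; what a row does not reach is not made up. A row lasts 1/10 s, in which the tool goes at most 50 mm and 8.59 degrees, less where a joint would pass 70% of its speed; a pose out of reach is approached as far as the arm can. A call with a gripper value outside its range is refused whole. "jaw" is the opening, from -1 (shut) to 1 (fully open), set as the call begins (left out, the last holds). The fingers move at their own pace and stop on an object; "squeeze" is the grip in N (left out, the last holds). Time passes only in rows, so rows that do not move let the fingers close. It gives the time, the measured TCP pose, the force, the opening and the grip force at its end, in the units of the state.
- observe(): the state, without advancing time (a new reading comes with each control period).
- read_camera(name): name is "scene" or "top"; returns a dict with "img" (480x640x3 uint8, red, green, blue), "depth" (480x640 float32, m along the optical axis (not along the pixel's ray), 0 where there is no reading), "fx", "fy", "cx", "cy" (pixels), "dist_coeffs" ([k1, k2, p1, p2, k3] as OpenCV has them; the pictures are not rectified), "world_from_camera" (4x4, takes a point from camera to world coordinates). Camera axes: x right, y up, looking along -z (the intrinsics and any distortion apply to the point x, -y, -z); pixel columns grow to the right and rows downward; lengths in m; the calibration is good to about 2 mm. A picture is of the moment at which its call begins.
- hand_in(): hands the job in; it is judged then, once.
The state is a dict: "time": time; "qpos": joint angles; "qvel": joint speeds; "joint_efforts": joint torques, N m; "tool_pos": TCP position; "tool_rot": TCP orientation; "contact_force": force on the tool from outside, world axes, zero at the start; "torque": the same for the moment, N m; "opening": finger opening in m; "grip_force": force on a finger pad.
Only numpy, scipy, OpenCV 4.12 (cv2) and the standard library are available. Lean on these libraries where they do the work, as an engineer would, in place of code of your own. Each camera call takes 0.05 s, during which the arm holds its last target. There are 200 camera calls.

## Working session

There is one attempt and no reset: what is moved stays moved. The work goes in short steps, Python scripts to look and compute and a tool call to move; the robot and the scene stay as the last step left them, time stands still between calls to the robot, and variables do not carry over. Pictures are saved under pics/ and viewed, at most 10 in all, crops included, and the job is handed in when it is done.

Besides the shell and the picture viewer there is one more tool, called after "Request:" by a JSON object that holds its "api" and its "payload", one argument or row to a line. arm_command: Moves the arm, as the interface text tells. Its arguments: {"type":"object","properties":{"xyz":{"type":"array","items":{"type":"array","items":{"type":"number"}}},"spin":{"type":"array","items":{"type":"number"}},"jaw":{"type":"number"},"squeeze":{"type":"number"}},"required":["xyz","spin"]}

```bash
mkdir -p pics
cat > h.py <<'E'
from cell import *
import numpy as np, cv2
def cloud(c):
    d=c["depth"].astype(float); v,u=np.mgrid[0:480,0:640]
    K=np.array([[c["fx"],0,c["cx"]],[0,c["fy"],c["cy"]],[0,0,1]])
    p=cv2.undistortPoints(np.stack([u,v],-1).reshape(-1,1,2).astype(float),K,np.array(c["dist_coeffs"],float)).reshape(480,640,2)
    P=np.stack([p[...,0]*d,-p[...,1]*d,-d],-1); T=np.array(c["world_from_camera"])
    W=P@T[:3,:3].T+T[:3,3]; W[d==0]=np.nan
    return W
E
python3 - <<'E'
from h import *
for n in ("scene","top"):
    c=read_camera(n); cv2.imwrite(f"pics/{n}1.png",c["img"][...,::-1]); np.savez(f"{n}1.npz",**c)
    print(n,c["fx"],c["dist_coeffs"],np.round(c["world_from_camera"],3))
print(observe())
E
```

```text
scene 491.5778967524416 [-0.0952648  0.         0.         0.         0.       ] [[-0.791 -0.451  0.414  1.024]
 [ 0.612 -0.571  0.547  0.643]
 [-0.01   0.686  0.727  0.987]
 [ 0.     0.     0.     1.   ]]
top 541.9544746427335 [-0.10229792  0.          0.          0.          0.        ] [[-0.025  0.995 -0.101  0.376]
 [-1.    -0.025 -0.002 -0.002]
 [-0.005  0.101  0.995  1.517]
 [ 0.     0.     0.     1.   ]]
{'time': 0.1, 'qpos': array([-1.30697109e+00,  3.42653071e-01,  1.52493344e+00,  2.18291175e-05,
        1.27540135e+00, -1.45988047e-01]), 'qvel': array([-0.00031433, -0.00092823, -0.0023867 ,  0.00023074, -0.0013312 ,
       -0.00035335]), 'joint_efforts': array([ 1.60114399e-03, -4.32004416e+01, -2.44696176e+01,  7.19165476e-02,
        5.25683386e-02, -5.29648389e-05]), 'tool_pos': array([ 0.20917636, -0.48139459,  0.40411011]), 'tool_rot': array([-3.14021532e+00, -2.23614511e-04,  4.09806760e-01]), 'contact_force': array([ 0.44016167,  0.16818205, -0.36175831]), 'torque': array([ 0.05083915, -0.01691603,  0.03995854]), 'grip_force': 0.0, 'opening': 0.09205204513626244}
```

View pics/scene1.png

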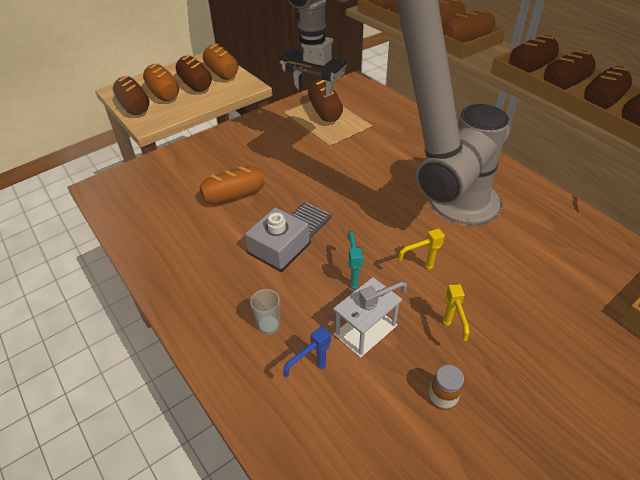

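View pics/top1.png

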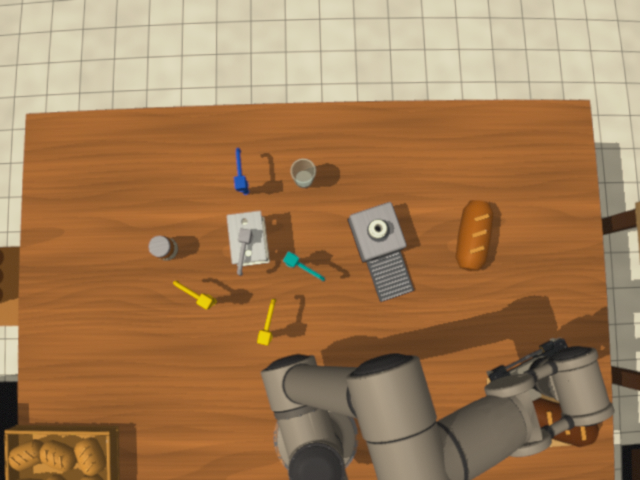

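The pictures show the spout in the rack (top pixel ~247,238, nozzle towards ~240,272) and the font (fitting ~377,230, tray ~390,275). The turquoise look-alike stands between them. The tumbler, jar and loaf are clear to the sides.

Run:
```python
from h import *
def rect(W,m,name):
    P=W[m][:,:2]; P=P[~np.isnan(P[:,0])]
    med=np.median(P,0);
    r=cv2.minAreaRect((P*1000).astype(np.float32)); print(name,len(P),"rect c",np.round(r[0],1),"size",np.round(r[1],1),"ang",round(r[2],1),"mean",np.round(P.mean(0)*1000,1))
R={"top":dict(font=(340,195,412,265),rack=(215,200,282,285)),"scene":dict(font=(235,195,345,275),rack=(325,275,412,355))}
for n in R:
    c=dict(np.load(n+"1.npz")); W=cloud(c); z=W[...,2]; img=c["img"].astype(int)
    table=np.isfinite(z)&(abs(z)<.02); print(n,"table z",np.median(z[table]))
    sat=img.max(-1)-img.min(-1)
    for k,(a,b,e,f) in R[n].items():
        B=np.zeros((480,640),bool);B[b:f,a:e]=1
        B&=sat<45
        h,ed=np.histogram(z[B&np.isfinite(z)],np.arange(0,.2,.004)); print(k,[(round(x*1000),int(q)) for x,q in zip(ed,h) if q>15])
        for lo,hi in ([(.07,.09),(.112,.128)] if k=="font" else [(.095,.11),(.135,.155),(.112,.134)]):
            m=B&(z>lo)&(z<hi); 
            m=cv2.morphologyEx(m.astype(np.uint8),cv2.MORPH_OPEN,np.ones((2,2)))>0
            if m.sum()>5: print("z",np.nanmedian(z[m])); rect(W,m,f"{k} {lo}")
    cv2.imwrite(f"pics/{n}_crop.png",np.hstack([cv2.resize(c["img"][b:f,a:e,::-1],(400,400),interpolation=cv2.INTER_CUBIC) for a,b,e,f in R[n].values()]))
```

```text
top table z -0.00024356736563535542
font [(4, 27), (8, 95), (12, 142), (16, 82), (20, 24), (32, 16), (52, 18), (56, 19), (68, 44), (72, 297), (76, 759), (80, 618), (84, 148), (88, 32), (92, 16), (100, 29), (104, 37), (112, 24), (116, 64), (120, 40)]
z 0.07923012697901921
font 0.07 1843 rect c [ 562.1 -187.1] size [131.1 137.2] ang 18.1 mean [ 556.2 -181.2]
z 0.11741778015359083
font 0.112 136 rect c [ 560.1 -179. ] size [35.8 41.8] ang 0.1 mean [ 559.9 -177.9]
rack [(0, 103), (4, 83), (8, 19), (96, 146), (100, 516), (104, 530), (108, 124), (120, 27), (124, 57), (128, 54), (132, 22), (136, 21), (140, 70), (144, 55)]
z 0.10371370476652297
rack 0.095 1264 rect c [549.8 178.1] size [144.  100.8] ang 5.7 mean [548.1 168. ]
z 0.1423389390846428
rack 0.135 161 rect c [547.6 172.3] size [30.3 33.8] ang 77.9 mean [545.8 169.7]
z 0.12641205559148627
rack 0.112 135 rect c [490.5 186.1] size [18.1 83.3] ang 79.6 mean [489.5 181.9]
scene table z -0.00019568614228426817
font [(0, 69), (4, 92), (8, 156), (12, 406), (16, 260), (20, 62), (24, 54), (28, 68), (32, 66), (36, 69), (40, 51), (44, 69), (48
[... 243 characters left out ...]
8] size [176.  115.7] ang 18.1 mean [ 568.4 -163.6]
z 0.11795015209844373
font 0.112 120 rect c [ 550.6 -178.2] size [65.6 35.2] ang 15.4 mean [ 561.6 -174.8]
rack [(0, 608), (4, 401), (8, 21), (28, 16), (40, 18), (48, 18), (52, 19), (68, 16), (96, 97), (100, 907), (104, 560), (108, 43), (112, 22), (116, 26), (120, 48), (124, 78), (128, 85), (132, 23), (136, 30), (140, 114), (144, 55)]
z 0.10329572277762394
rack 0.095 1574 rect c [500.2 142.6] size [235.9 138. ] ang 5.8 mean [554.2 177.7]
z 0.14283144893086797
rack 0.135 202 rect c [536.1 169.6] size [68.4 35. ] ang 13.2 mean [549.8 174.5]
z 0.1230495349793202
rack 0.112 270 rect c [468.6 161.7] size [202.4  70. ] ang 20.1 mean [511.3 178.8]
```

View pics/top_crop.png

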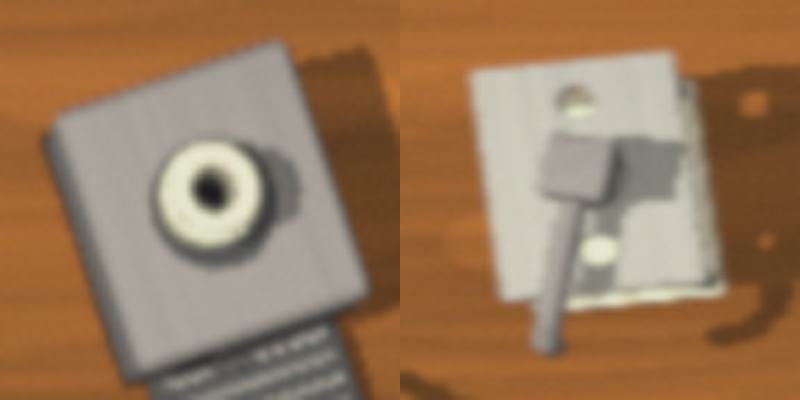

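View pics/scene_crop.png

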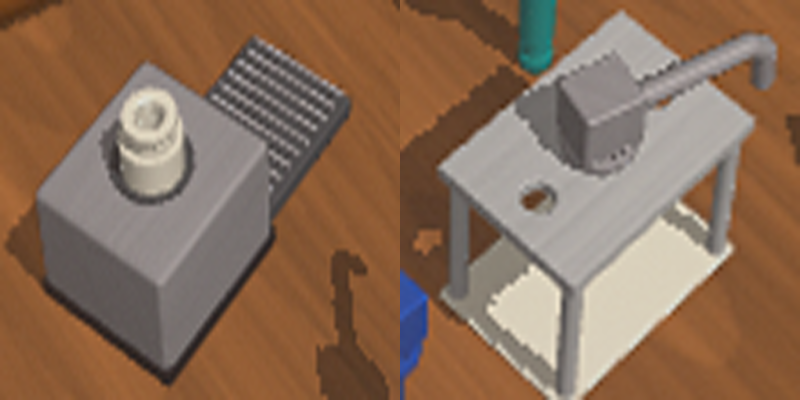

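The crops show the mouth ring and dark bore clearly in both views. The block top and the nozzle direction are also clear. Next I cast rays onto the planes.

```bash
cat >> h.py <<'E'
def ray(c,uv,z):
    K=np.array([[c["fx"],0,c["cx"]],[0,c["fy"],c["cy"]],[0,0,1]])
    p=cv2.undistortPoints(np.asarray(uv,float).reshape(-1,1,2),K,np.array(c["dist_coeffs"],float)).reshape(-1,2)
    T=np.array(c["world_from_camera"]); d=np.c_[p[:,0],-p[:,1],-np.ones(len(p))]@T[:3,:3].T
    return (T[:3,3]+d*((z-T[2,3])/d[:,2])[:,None])[:,:2]*1000
def biggest(m):
    cs,_=cv2.findContours(m.astype(np.uint8),cv2.RETR_EXTERNAL,cv2.CHAIN_APPROX_NONE); return max(cs,key=cv2.contourArea)
E
python3 - <<'E'
from h import *
R={"top":((340,195,412,265),(215,200,282,290)),"scene":((262,205,292,240),(325,275,412,355))}
for n,(f,r) in R.items():
    c=dict(np.load(n+"1.npz")); im=c["img"].astype(int); W=cloud(c); z=W[...,2]
    B=np.zeros((480,640),bool);B[f[1]:f[3],f[0]:f[2]]=1
    zz=cv2.medianBlur(np.nan_to_num(z).astype(np.float32),3)
    # mouth ring: elevated & white
    m=B&(zz>.112)&(im.min(-1)>140)
    k=biggest(m); 
    P=ray(c,k,.12); (x,y),rad=cv2.minEnclosingCircle(P.astype(np.float32)); e=cv2.fitEllipse(P.astype(np.float32))
    print(n,"mouth circ",x,y,rad,"ell",np.round(e[0],1),np.round(e[1],1), "px",k[:,0].mean(0))
    u0,v0=k[:,0].mean(0)
    d=np.zeros((480,640),np.uint8); cv2.fillPoly(d,[cv2.convexHull(k)],1)
    g=im.sum(-1); yy,xx=np.where((d>0)&(g<360)); print("bore dark px",len(xx), ray(c,[[xx.mean(),yy.mean()]],.12) if len(xx) else "")
    B[:]=0;B[r[1]:r[3],r[0]:r[2]]=1
    sat=im.max(-1)-im.min(-1)
    m=B&(zz>.138)&(sat<40); k=biggest(m); q=cv2.minAreaRect(ray(c,k,.144).astype(np.float32)); print("block",np.round(q[0],1),np.round(q[1],1),q[2])
    m=B&(zz>.116)&(zz<.134)&(sat<40)&(W[...,0]<.525); yy,xx=np.where(m); P=ray(c,np.c_[xx,yy],.124)
    vx,vy,x0,y0=cv2.fitLine(P.astype(np.float32),cv2.DIST_HUBER,0,.01,.01).ravel(); print("tube yaw",np.degrees(np.arctan(vy/vx)),"at x=548 y=",y0+vy/vx*(548-x0),len(P))
    if n=="top":
        m=np.zeros((480,640),bool); m[195:300,340:420]=1; mm=m&(zz>.065)&(zz<.1)&(sat<40)
        k=biggest(mm); q=cv2.minAreaRect(ray(c,k,.08).astype(np.float32)); print("cab",q)
        mm=m&(zz>.008)&(zz<.03)&(sat<40); k=biggest(mm); q=cv2.minAreaRect(ray(c,k,.017).astype(np.float32)); print("tray",q)
E
```

```text
top mouth circ 562.5060424804688 -174.1755828857422 20.195539474487305 ell [ 562.1 -174.4] [37.3 38.6] px [378.14634146 227.80487805]
bore dark px 33 [[ 562.0065767  -172.99889654]]
block [548.4 172. ] [30.3 33.8] 78.09780883789062
tube yaw -9.2776985 at x=548 y= 173.57346 126
cab ((559.211181640625, -177.74066162109375), (128.4860076904297, 120.93719482421875), 17.180959701538086)
tray ((442.824951171875, -208.69659423828125), (123.6654052734375, 110.62225341796875), 16.238327026367188)
scene mouth circ 563.5540771484375 -175.62611389160156 21.123151779174805 ell [ 563.1 -175.5] [37.5 40.4] px [275.52777778 217.69444444]
bore dark px 1 [[ 556.6927501  -169.20898272]]
block [550.9 172.3] [32.5 35. ] 79.85292053222656
tube yaw -12.215989 at x=548 y= 168.51395 145
```

Request:
{"api": "arm_command", "payload": {
  "xyz": [
    [20,38.4,0],
    [20,38.4,0],
    [20,38.4,0],
    [20,38.4,0],
    [20,38.4,0],
    [20,38.4,0],
    [20,38.4,0],
    [20,38.4,0],
    [20,38.4,0],
    [20,38.4,0],
    [20,38.4,0],
    [20,38.4,0],
    [20,38.4,0],
    [20,38.4,0],
    [20,38.4,0],
    [20,38.4,0],
    [20,38.4,0],
    [0,0,-20],
    [0,0,-20],
    [0,0,0]
  ],
  "spin": [-2,-2,-2,-2,-2,-2,-2,-2,-2,-2,-2,-2,-2,-2,-2,-2,-2,0,0,0],
  "jaw": 0.4
}}

```text
time: 2.1
tool_pos: [0.5485, 0.1715, 0.3615]
tool_rot: [3.139, 0.006, -0.183]
contact_force: [0.2, 0.0, -0.3]
opening: 0.0643
grip_force: 0.0
```

Request:
{"api": "arm_command", "payload": {
  "xyz": [
    [0.5,0,-20],
    [0,0,-20],
    [0,0,-15],
    [0,0,-8],
    [0,0,-5],
    [0,0,0],
    [0,0,0]
  ],
  "spin": [-0.5,0,0,0,0,0,0]
}}

```text
time: 2.8
tool_pos: [0.55, 0.1713, 0.2976]
tool_rot: [-3.141, -0.001, -0.192]
contact_force: [0.3, -0.4, -0.2]
opening: 0.0645
grip_force: 0.0
```

Request:
{"api": "arm_command", "payload": {
  "xyz": [
    [0,0,0],
    [0,0,0],
    [0,0,0],
    [0,0,0],
    [0,0,0],
    [0,0,0]
  ],
  "spin": [0,0,0,0,0,0],
  "jaw": -1,
  "squeeze": 40
}}

```text
time: 3.4
tool_pos: [0.5497, 0.1711, 0.2968]
tool_rot: [3.141, 0.0, -0.192]
contact_force: [-0.3, -1.6, 1.2]
opening: 0.0299
grip_force: 40.0
```

Request:
{"api": "arm_command", "payload": {
  "xyz": [
    [0,0,5],
    [0,0,10],
    [0,0,15],
    [0,0,20],
    [0,0,20],
    [0,0,20],
    [0,0,20],
    [0,0,20],
    [0,0,15],
    [0,0,5],
    [0,0,0]
  ],
  "spin": [0,0,0,0,0,0,0,0,0,0,0]
}}

```text
time: 4.5
tool_pos: [0.5496, 0.1713, 0.4476]
tool_rot: [-3.141, -0.001, -0.192]
contact_force: [-1.0, -0.2, -3.2]
opening: 0.0296
grip_force: 40.0
```

Request:
{"api": "arm_command", "payload": {
  "xyz": [
    [0.4,-10,0],
    [0.8,-20,0],
    [0.8,-22,0],
    [0.8,-22,0],
    [0.8,-22,0],
    [0.8,-22,0],
    [0.8,-22,0],
    [0.8,-22,0],
    [0.8,-22,0],
    [0.8,-22,0],
    [0.8,-22,0],
    [0.8,-22,0],
    [0.8,-22,0],
    [0.8,-22,0],
    [0.8,-22,0],
    [0.8,-20,0],
    [0.4,-10,0],
    [0,0,0],
    [0,0,0],
    [0,0,0]
  ],
  "spin": [0,1,2,2,2,2,2,2,2,2,2,2,2,2,2,1,0,0,0,0]
}}

```text
time: 6.5
tool_pos: [0.5625, -0.1739, 0.4466]
tool_rot: [-3.141, 0.0, 0.297]
contact_force: [0.3, 0.6, -1.8]
opening: 0.0292
grip_force: 40.0
```

Run:
```python
from h import *
o=observe(); print(o["time"],o["tool_pos"],o["tool_rot"],o["contact_force"],o["opening"])
for n,b in (("scene",(200,110,340,270)),("top",(330,170,430,300))):
    c=read_camera(n); np.savez(f"{n}2.npz",**c)
    a=c["img"][b[1]:b[3],b[0]:b[2],::-1]; cv2.imwrite(f"pics/{n}2.png",cv2.resize(a,None,fx=3.5,fy=3.5,interpolation=cv2.INTER_CUBIC))
```

```text
6.5 [ 0.56247848 -0.1738529   0.44663486] [-3.14106964e+00  1.44882649e-04  2.97063665e-01] [ 0.3027789   0.62228942 -1.81101791] 0.02922661439850278
```

View pics/scene2.png

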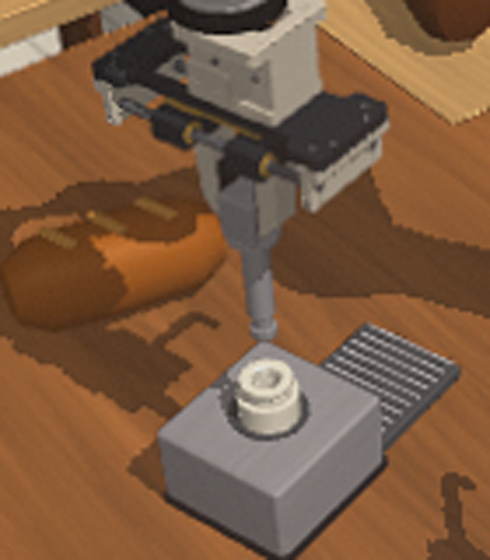

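The stem hangs just above the mouth (tip at about scene pixel 275,205). I compare its line with the mouth in the same camera.

Run:
```python
from h import *
c=dict(np.load("scene2.npz")); im=c["img"].astype(int); W=cloud(c)*1000; z=W[...,2]
sat=im.max(-1)-im.min(-1)
m=np.zeros((480,640),bool); m[175:212,262:285]=1
m&=(sat<40)&(np.hypot(W[...,0]-562,W[...,1]+174)<25)&(z>150)
T=np.array(c["world_from_camera"])
cam=T[:3,3]*1000
for v in range(178,211,3):
    u=np.where(m[v])[0]
    if len(u)<3: continue
    uc=u.mean(); zz=np.median(z[v,u]); front=np.median(W[v,u],0)
    # ray at depth plane of stem axis: horizontal lateral coordinate relative to mouth
    P=ray(c,[[uc,v]],zz/1000)[0]
    d=np.array([562.6,-174.8])-cam[:2]; d/=np.linalg.norm(d); lat=np.array([-d[1],d[0]])
    print(v,len(u),round(uc,1),"z",round(zz),"lat err",round((P-[562.6,-174.8])@lat,1),"front along",round((front[:2]-[562.6,-174.8])@d,1))
print("lat",lat,"d",d)
ys,xs=np.where(m); i=ys.argmax(); print("lowest",xs[i],ys[i])
```

```text
178 14 271.5 z 261 lat err -0.0 front along -18.3
181 9 272.0 z 254 lat err -0.4 front along -15.9
184 8 272.5 z 237 lat err -0.8 front along -7.2
187 8 272.5 z 229 lat err -0.1 front along -9.6
190 8 273.5 z 221 lat err -1.7 front along -8.2
193 8 273.5 z 211 lat err -0.9 front along -8.4
196 8 273.5 z 200 lat err -0.1 front along -7.1
199 7 274.0 z 191 lat err -0.5 front along -10.9
202 8 274.5 z 177 lat err -0.9 front along -5.3
205 7 275.0 z 172 lat err -1.3 front along -9.9
lat [ 0.87070531 -0.4918051 ] d [-0.4918051  -0.87070531]
lowest 274 207
```

Request:
{"api": "arm_command", "payload": {
  "xyz": [
    [0.6,-0.3,-10],
    [0,0,-10],
    [0,0,-8],
    [0,0,-5],
    [0,0,-3],
    [0,0,0],
    [0,0,0],
    [0,0,0]
  ],
  "spin": [0,0,0,0,0,0,0,0]
}}

```text
time: 7.4
tool_pos: [0.5632, -0.1751, 0.4112]
tool_rot: [3.141, -0.001, 0.296]
contact_force: [1.0, -0.3, -2.8]
opening: 0.0298
grip_force: 40.0
```

Request:
{"api": "arm_command", "payload": {
  "xyz": [
    [0,0,-1],
    [0,0,-1],
    [0,0,-1],
    [0,0,-1],
    [0,0,0],
    [0,0,0]
  ],
  "spin": [0,0,0,0,0,0]
}}

```text
time: 8.0
tool_pos: [0.5631, -0.175, 0.4067]
tool_rot: [3.142, 0.0, 0.296]
contact_force: [0.2, -0.5, -3.3]
opening: 0.0298
grip_force: 40.0
```

Request:
{"api": "arm_command", "payload": {
  "xyz": [
    [0,0,-1],
    [0,0,-1],
    [0,0,-1],
    [0,0,-1],
    [0,0,-1],
    [0,0,0],
    [0,0,0]
  ],
  "spin": [0,0,0,0,0,0,0]
}}

```text
time: 8.7
tool_pos: [0.5631, -0.175, 0.4017]
tool_rot: [3.142, 0.0, 0.296]
contact_force: [0.1, 0.4, -3.3]
opening: 0.0301
grip_force: 40.0
```

Request:
{"api": "arm_command", "payload": {
  "xyz": [
    [0,0,-1],
    [0,0,-1],
    [0,0,-1],
    [0,0,0],
    [0,0,0]
  ],
  "spin": [0,0,0,0,0]
}}

```text
time: 9.2
tool_pos: [0.5631, -0.1752, 0.3987]
tool_rot: [3.141, -0.0, 0.296]
contact_force: [0.1, -1.4, -3.2]
opening: 0.0301
grip_force: 40.0
```

The tip is about 4 mm below the mouth face with no contact force, so it is in the bore.

Request:
{"api": "arm_command", "payload": {
  "xyz": [
    [0,0,-1.5],
    [0,0,-1.5],
    [0,0,-1.5],
    [0,0,-1.5],
    [0,0,-1.5],
    [0,0,-1.5],
    [0,0,0],
    [0,0,0]
  ],
  "spin": [0,0,0,0,0,0,0,0]
}}

```text
time: 10.0
tool_pos: [0.5631, -0.1751, 0.3897]
tool_rot: [3.141, -0.0, 0.296]
contact_force: [0.6, -3.5, -2.4]
opening: 0.0295
grip_force: 40.0
```

Request:
{"api": "arm_command", "payload": {
  "xyz": [
    [0,0,-1],
    [0,0,-1],
    [0,0,-1],
    [0,0,-1],
    [0,0,-1],
    [0,0,-1],
    [0,0,0],
    [0,0,0]
  ],
  "spin": [0,0,0,0,0,0,0,0]
}}

```text
time: 10.8
tool_pos: [0.5632, -0.1751, 0.384]
tool_rot: [3.141, -0.0, 0.296]
contact_force: [0.5, -4.7, 1.3]
opening: 0.0298
grip_force: 40.0
```

Request:
{"api": "arm_command", "payload": {
  "xyz": [
    [0,-0.5,0],
    [0,-0.5,0],
    [0,0,-1],
    [0,0,-1],
    [0,0,-1],
    [0,0,-1],
    [0,0,-1],
    [0,0,-1],
    [0,0,0],
    [0,0,0]
  ],
  "spin": [0,0,0,0,0,0,0,0,0,0]
}}

```text
time: 11.8
tool_pos: [0.563, -0.1759, 0.3771]
tool_rot: [-3.141, 0.001, 0.296]
contact_force: [0.3, -1.1, -3.8]
opening: 0.0294
grip_force: 40.0
```

Request:
{"api": "arm_command", "payload": {
  "xyz": [
    [0,0,-1],
    [0,0,-1],
    [0,0,-1],
    [0,0,0],
    [0,0,0]
  ],
  "spin": [0,0,0,0,0]
}}

```text
time: 12.3
tool_pos: [0.5631, -0.1759, 0.3751]
tool_rot: [3.141, -0.0, 0.296]
contact_force: [-1.2, 0.4, 5.0]
opening: 0.0294
grip_force: 40.0
```

Request:
{"api": "arm_command", "payload": {
  "xyz": [
    [0,0,-0.7],
    [0,0,-0.7],
    [0,0,-0.6],
    [0,0,0],
    [0,0,0]
  ],
  "spin": [0,0,0,0,0]
}}

```text
time: 12.8
tool_pos: [0.5632, -0.176, 0.3726]
tool_rot: [3.142, -0.0, 0.296]
contact_force: [0.4, -0.0, 2.3]
opening: 0.0293
grip_force: 40.0
```

Request:
{"api": "arm_command", "payload": {
  "xyz": [
    [0,0,-0.5],
    [0,0,-0.5],
    [0,0,0],
    [0,0,0]
  ],
  "spin": [0,0,0,0]
}}

```text
time: 13.2
tool_pos: [0.5631, -0.176, 0.3718]
tool_rot: [3.141, -0.0, 0.296]
contact_force: [0.5, -0.3, 3.6]
opening: 0.03
grip_force: 40.0
```

Request:
{"api": "arm_command", "payload": {
  "xyz": [
    [0,0,-0.4],
    [0,0,-0.3],
    [0,0,0],
    [0,0,0]
  ],
  "spin": [0,0,0,0]
}}

```text
time: 13.6
tool_pos: [0.5631, -0.176, 0.3711]
tool_rot: [3.141, -0.0, 0.296]
contact_force: [0.9, -1.0, 5.1]
opening: 0.0299
grip_force: 40.0
```

Request:
{"api": "arm_command", "payload": {
  "xyz": [
    [0,0,0.5],
    [0,0,0.5],
    [0,0,0.5],
    [0,0,0.3],
    [0,0,0],
    [0,0,0]
  ],
  "spin": [0,0,0,0,0,0]
}}

```text
time: 14.2
tool_pos: [0.5631, -0.176, 0.3728]
tool_rot: [3.142, 0.0, 0.296]
contact_force: [1.2, 0.1, 2.7]
opening: 0.03
grip_force: 40.0
```

Request:
{"api": "arm_command", "payload": {
  "xyz": [
    [0,0,0.4],
    [0,0,0.4],
    [0,0,0.2],
    [0,0,0],
    [0,0,0]
  ],
  "spin": [0,0,0,0,0]
}}

```text
time: 14.7
tool_pos: [0.5631, -0.1761, 0.373]
tool_rot: [-3.141, 0.001, 0.296]
contact_force: [2.5, -0.8, -8.1]
opening: 0.0297
grip_force: 40.0
```

The upward pull holds at the locked depth, with tension showing on the wrist. I ease off, release and retreat.

Request:
{"api": "arm_command", "payload": {
  "xyz": [
    [0,0,-0.4],
    [0,0,-0.4],
    [0,0,0],
    [0,0,0]
  ],
  "spin": [0,0,0,0],
  "squeeze": 5
}}

```text
time: 15.1
tool_pos: [0.5629, -0.1759, 0.373]
tool_rot: [-3.141, 0.001, 0.296]
contact_force: [0.3, -1.0, -3.6]
opening: 0.0299
grip_force: 5.0
```

Request:
{"api": "arm_command", "payload": {
  "xyz": [
    [0,0,0],
    [0,0,0],
    [0,0,0],
    [0,0,0],
    [0,0,0],
    [0,0,0]
  ],
  "spin": [0,0,0,0,0,0],
  "jaw": 0.3
}}

```text
time: 15.7
tool_pos: [0.5631, -0.176, 0.3731]
tool_rot: [3.141, -0.0, 0.296]
contact_force: [-0.1, -0.1, 0.2]
opening: 0.0594
grip_force: 0.0
```

Request:
{"api": "arm_command", "payload": {
  "xyz": [
    [0,0,5],
    [0,0,10],
    [0,0,20],
    [0,0,25],
    [0,0,25],
    [0,0,25],
    [0,0,10],
    [0,30,0],
    [0,40,0],
    [0,40,0],
    [0,40,0],
    [0,40,0],
    [0,30,0],
    [0,20,0],
    [0,0,0]
  ],
  "spin": [0,0,0,0,0,0,0,0,0,0,0,0,0,0,0]
}}

```text
time: 17.2
tool_pos: [0.5628, 0.0664, 0.4929]
tool_rot: [-3.141, 0.0, 0.3]
contact_force: [-0.5, 0.2, 0.5]
opening: 0.0597
grip_force: 0.0
```

Run:
```python
from h import *
o=observe(); print(o["time"],o["tool_pos"],o["contact_force"])
c=read_camera("scene"); cv2.imwrite("pics/scene3.png",c["img"][...,::-1])
W=cloud(c); z=W[...,2]; sat=np.ptp(c["img"].astype(int),axis=-1)
m=(np.hypot(W[...,0]-.563,W[...,1]+.176)<.016)&(z>.18)&(sat<45)&(z<.3); print("block top z",np.percentile(z[m],[50,80,95]),m.sum())
m=(sat<45)&(z>.15)&(z<.22)&(W[...,0]<.53)&(W[...,1]<-.15)&(W[...,0]>.43)
P=W[m][:,:2].astype(np.float32); l=cv2.fitLine(P,cv2.DIST_HUBER,0,.01,.01).ravel(); print("tube yaw",np.degrees(np.arctan(l[1]/l[0])),len(P))
```

```text
17.2 [0.56278914 0.06639463 0.49285424] [-0.48806405  0.16210738  0.47095972]
block top z [0.21854953 0.22081982 0.22200414] 142
tube yaw 16.71095 73
```

View pics/scene3.png

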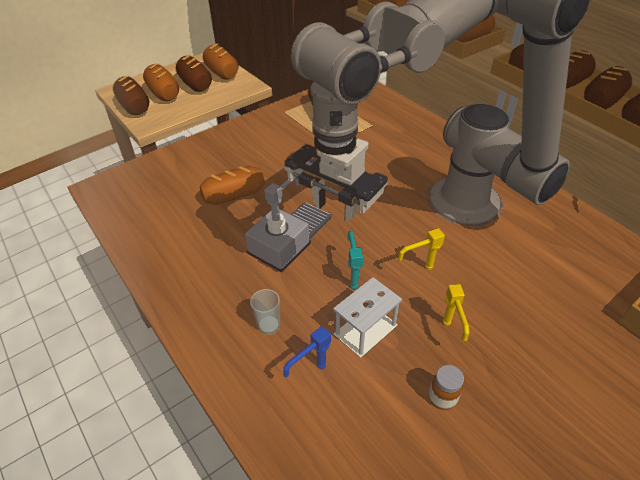

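The spout stands in the fitting (scene pixel ~275,200) with its block top at about 0.220 m, which means a depth of about 30 mm. The nozzle points over the tray at a yaw of 16.7°, the arm is clear, and everything else is where it was.

```bash
python3 -c "
from cell import *
print(hand_in())"
```

```text
the job is handed in; nothing more can be done
None
```

The spout is locked in the font's fitting at about 30 mm depth, nozzle over the drip tray; it is released, the tumbler, jar and loaf were not touched, and the job was handed in at about 17 s (no verdict shown).

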